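Snap in a microscope eyepiece and tug-test it

TASK

Take the yellow-banded eyepiece from the rack and press it into the upright microscope tube on the spring gauge, with no more than about 20 N, until it snaps in and its black head sits fully home on the tube. Then prove that it is retained: pull it straight up with a steady 10 N for about two seconds, never more than 15 N, and let go, leaving it fully home. Leave the other things alone.

Things in the scene. Friction and masses are not known exactly. Their poses are not given: they have to be found in the camera images.
- eyepiece: the eyepiece to fit: silver barrel 25 mm wide, 36 mm long, with a dark groove and a coned lower end (21 mm wide), under a black round grip head 32 mm wide, 32 mm high, with a yellow band; 68 mm in all, 60 to 130 g. Stands in one of the rack's two holes. Origin: centre of the barrel's lower end, z up along it; the head's underside is 36 mm above the origin.
- spare_eyepiece: another eyepiece of the same shape with a blue band, in the rack's other hole; leave it there
- rack: fixed wooden block 70 x 170 x 45 mm with two holes 28 mm wide, 30 mm deep, at 42 mm either side of its middle along its y axis; origin: centre of its underside. A standing eyepiece's head begins 6 mm above the block.
- tube_mouth (a point): centre of the top face of the upright black microscope tube (outside 40 mm, bore 27 mm, 54 mm long), about 152 mm above the table; z up along the tube. It rides up and down with the gauge. Fully home, the head's underside rests on this face (eyepiece origin 36 mm below it).
- noses (a point): point on the tube's axis, 22.7 mm below the mouth, level with four sprung brass noses in the bore that snap into the eyepiece's groove. Pushing the eyepiece in past them takes roughly 7 to 14 N; snapped in, it has about 1.5 mm of free play up and down and holds about 22 N.
- gauge (a joint): the sprung microscope head (white, 68 mm wide, carrying the tube) on its stand, a push-pull gauge: 0 when unloaded, positive upwards in m, 4000 N/m both ways (+0.0025 is a 10 N pull, -0.005 a 20 N press). A red pointer on its side moves on a fixed scale whose green field stands for 7.5 to 12.5 N of pull.
- stand: fixed stand under the gauge, black base 130 x 120 x 18 mm, grey column, and a white scale board 30 mm wide and 103 mm high, 48 mm from the centre on its +x side; origin: centre of its underside, straight below the tube
- slide_box: closed green box of microscope slides, 85 x 60 x 28 mm, to be left alone; origin: centre of its underside
- bottle: small amber bottle 40 mm wide and 75 mm high, to be left alone; origin: centre of its underside
- dish: white dish 90 mm wide and 18 mm high, to be left alone; origin: centre of its underside
Not all that is in view belongs to the job. What is shaped like the eyepiece but green, pink or red is not meant.

How it is judged:
By the outcome, as a careful person would: the job done as asked, in the order asked, and still so for the second after the job is handed in, with the robot touching nothing.
It also fails if it takes over 72 s, if anything falls off the work surface, if the arm or the gripper's body presses on something with over 40 N, if the wrist force passes 120 N, or if a joint passes its speed limit or range.

ROBOT

A 6-joint arm with a two-finger parallel gripper is mounted at the origin on the work surface. World frame = base frame: x ahead of the robot, y to its left, z up, the work surface at z = 0. Lengths are in mm, angles in degrees, forces in N, time in s.
With the tool pointing down it reaches from about 300 to 850 mm from the base axis. Payload 4.2 kg.
Tool frame: the origin (TCP) lies between the finger pads; the fingertips stand 25 mm ahead of it and the grasp point (between the pads) lies 6 mm ahead of it; x points along the fingers, y is the direction in which the jaws open and shut, and the axes are right-handed (so a half turn about x gives the same grasp; the last joint's range is limited). The gripper opens to 91 mm and grips with 3 to 60 N. Pads are 32 mm wide; open, the fingers measure 118 mm over their backs; the gripper's body (76 mm by 178 mm) begins 60 mm behind the grasp point.
Start: joints at [65.489, 18.312, 89.639, -0, 72.044, -1.146], TCP at [228.043, 527.861, 238.976] pointing down, gripper open.
Joint ranges: [-177.97, 177.97], [-48.28, 115.42], [12.27, 149.76], [-77.06, 257.06], [2.81, 150.46], [-146.56, 146.56]. Speed limits (degrees/s): [147.25, 147.25, 180, 180, 180, 180].

INTERFACE

Orientations are given as [roll, pitch, yaw] about the fixed x, y, z axes, in that order (R = Rz(yaw) Ry(pitch) Rx(roll)).
In Python, from workcell import env gives the robot as it stands.
- The arm moves only by the tool jog_arm, never from a script. Its argument "plan" is one flat list of numbers, 4 for each row, row after row: the shift along the tool's x, y, z in cm, then the turn about the tool's x in units of 6 degrees (1.0 is 6 degrees). In form: [tx, ty, tz, turn, tx, ty, tz, turn, ...]. A call has 1 to 12 rows; each row shifts and turns the commanded pose from where the row before left it, along the tool's axes as they then stand; what a row does not reach is not made up. A row lasts 1/12 s, in which the tool goes at most 41.7 mm and 7.16 degrees, less where a joint would pass 70% of its speed; a pose out of reach is approached as far as the arm can. A call with a gripper value outside its range is refused whole. "claw" is the finger opening in cm, from 0 to 9.12, set as the call begins (left out, the last holds). The fingers move at their own pace and stop on an object; "newtons" is the grip in N (left out, the last holds). Time passes only in rows, so rows that do not move let the fingers close. It gives the time, the measured TCP pose, the force and the opening at its end, in the units of the state.
- env.state(): the state, without advancing time (a new reading comes with each control period).
- env.grab_frame(name): name is "scene" or "top" or "wrist"; returns the picture (384x512x3 uint8, red, green, blue); there is no depth.
- env.calibration(name): a dict with "vertical_fov" (degrees; the focal length in pixels is half the picture's height over the tangent of half this angle, whatever the lens; pixels are square), "cx", "cy" (the principal point, pixels), "k1" (the pictures are not rectified: a ray, as slopes to the right and down, at radius r is drawn at 1 + k1 r^2 times it, then the intrinsics apply), "origin" and "orientation" of the camera in the world; the wrist camera has in their place "T_tool_cam" (4x4, takes a point from camera to tool coordinates, whose origin is the TCP and whose axes are the tool frame's). Camera axes: x right, y down, z forward; pixel columns grow to the right and rows downward; lengths in mm; the calibration is good to about 2 mm. A picture is of the moment at which its call begins: read the wrist's pose just before it. calibration takes no time and is no camera call.
- env.job_done(): hands the job in, once; it reports no verdict.
The state is a dict: "time_s": time; "qpos": joint angles; "qvel": joint speeds; "effort": joint torques, N m; "ee_pos": TCP position; "ee_rot": TCP orientation; "force": force on the tool from outside, world axes, zero at the start; "torque": the same for the moment, N m; "gripper_width": finger opening in mm.
Only numpy, scipy, OpenCV 4.12 (cv2) and the standard library are available. Lean on these libraries where they do the work, as an engineer would, in place of code of your own. Each camera call takes 0.05 s, during which the arm holds its last target.

## Working session

There is one attempt and no reset: what is moved stays moved. The work goes in short steps, Python scripts to look and compute and a tool call to move; the robot and the scene stay as the last step left them, time stands still between calls to the robot, and variables do not carry over. Pictures are saved under pics/ and viewed, and the job is handed in when it is done.

Besides the shell and the picture viewer there is one more tool, called after ">>>" as name(argument=value, ...), one argument or row to a line, values as JSON. jog_arm: Moves the arm, as the interface text tells. Its arguments: {"type":"object","properties":{"plan":{"type":"array"},"claw":{"type":"number"},"newtons":{"type":"number"}},"required":["plan"]}

```bash
ls; mkdir -p pics
python3 - <<'E'
from workcell import env
import cv2
print(env.state())
for n in ["scene","top","wrist"]:
    print(n,env.calibration(n))
    cv2.imwrite(f"pics/{n}0.png",env.grab_frame(n)[:,:,::-1])
E
```

```text
pics
{'time_s': 0.0, 'qpos': array([ 6.54893867e+01,  1.83494618e+01,  8.97063028e+01,  4.30126230e-04,
        7.20450596e+01, -1.14485990e+00]), 'qvel': array([ 0.02680104, -0.0227271 ,  0.12258569,  0.0029038 , -0.01882396,
       -0.07005568]), 'effort': array([ 3.78230188e-04, -4.12463307e+01, -2.31979269e+01,  7.27508054e-02,
        4.56269877e-02, -1.33618942e-04]), 'ee_pos': array([227.83650455, 527.42168911, 238.14280394]), 'ee_rot': array([ -91.37725144,   89.89917496, -114.74313784]), 'force': array([-0.51722294, -0.15062202,  0.23803405]), 'torque': array([-0.00847282, -0.0580046 , -0.00102972]), 'gripper_width': 91.22638408480677}
scene {'vertical_fov': 44.507562921280616, 'cx': 255.95906602684627, 'cy': 192.2133235876802, 'k1': 0.0291818380014266, 'origin': array([1318.37468475,  -33.17044511, 1107.63296284]), 'orientation': array([-142.63012295,   -0.48358905,   89.28578822])}
top {'vertical_fov': 55.01314742151351, 'cx': 257.63289222113275, 'cy': 192.70441747577476, 'k1': -0.03173076281944924, 'origin': array([ 371.4296773 ,  -16.94558258, 1251.04827363]), 'orientation': array([-1.68493301e+02, -8.98713661e-02, -8.90533765e+01])}
wrist {'vertical_fov': 67.89857149833782, 'cx': 253.18877266054196, 'cy': 188.77929209574083, 'k1': 0.00040953633136084296, 'T_tool_cam': array([[-4.61138418e-04, -2.63266051e-01,  9.64723159e-01,
        -1.46337556e+02],
       [ 9.99999030e-01,  1.14649049e-03,  7.90869366e-04,
         3.75981228e-03],
       [-1.31425498e-03,  9.64722588e-01,  2.63265267e-01,
        -7.43470042e+01],
       [ 0.00000000e+00,  0.00000000e+00,  0.00000000e+00,
         1.00000000e+00]])}
```

View pics/scene0.png

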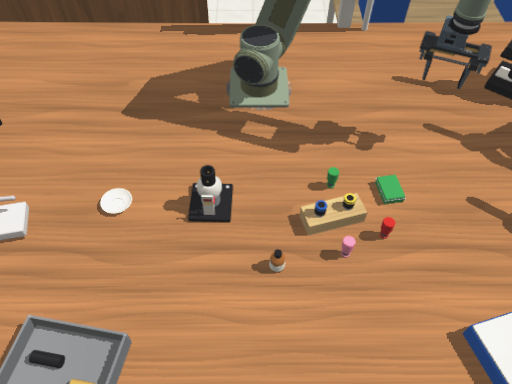

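View pics/top0.png

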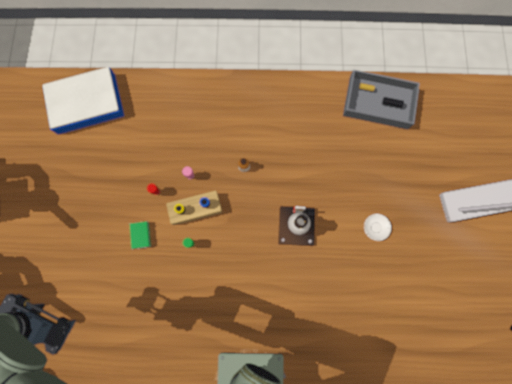

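View pics/wrist0.png

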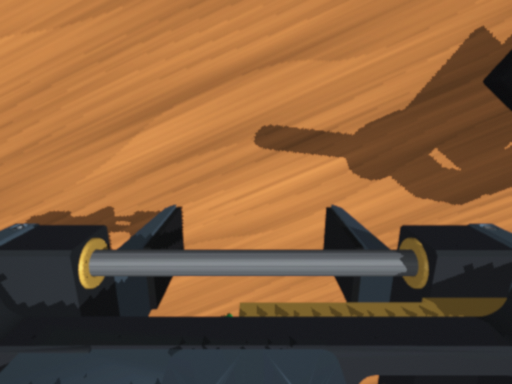

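The scene view shows the rack at about (333,213), with the yellow head at (349,200) and blue at (320,207), and the microscope at (209,190). In the top view yellow is at (180,209), blue at (205,202) and the tube at (299,222). I'll zoom in next.

```bash
cat > h.py <<'E'
import numpy as np, cv2
from scipy.spatial.transform import Rotation as R
from workcell import env
def cam(n,st=None):
    c=env.calibration(n); f=192/np.tan(np.radians(c['vertical_fov']/2))
    if n=='wrist':
        T=np.eye(4);T[:3,:3]=R.from_euler('xyz',st['ee_rot'],degrees=True).as_matrix();T[:3,3]=st['ee_pos']
        T=T@c['T_tool_cam'];M=T[:3,:3];o=T[:3,3]
    else: M=R.from_euler('xyz',c['orientation'],degrees=True).as_matrix();o=c['origin']
    return f,c['cx'],c['cy'],c['k1'],M,o
def proj(C,p):
    f,cx,cy,k,M,o=C; q=(np.atleast_2d(p)-o)@M; s=q[:,:2]/q[:,2:]
    s=s*(1+k*(s**2).sum(1,keepdims=True)); return s*f+[cx,cy]
def ray(C,uv):
    f,cx,cy,k,M,o=C; d=(np.array(uv,float)-[cx,cy])/f; s=d.copy()
    for _ in range(20): s=d/(1+k*(s@s))
    return M@np.array([s[0],s[1],1.])
def back(C,uv,z):
    d=ray(C,uv); o=C[5]; return o+d*(z-o[2])/d[2]
def crop(img,x0,y0,w,h,s,name):
    cv2.imwrite(name,cv2.resize(img[y0:y0+h,x0:x0+w,::-1],None,fx=s,fy=s,interpolation=cv2.INTER_CUBIC))
E
python3 - <<'E'
from h import *
T=cv2.imread('pics/top0.png')[:,:,::-1];S=cv2.imread('pics/scene0.png')[:,:,::-1]
crop(T,120,150,200,110,4,'pics/t1.png');crop(S,180,150,230,130,3.4,'pics/s1.png')
C=cam('top')
print('yel',back(C,(180,209),83),'blue',back(C,(205,202),83),'tube',back(C,(299,222),152))
# yellow mask
for n,I in(('top',T),('scene',S)):
    h=cv2.cvtColor(np.ascontiguousarray(I),cv2.COLOR_RGB2HSV)
    for nm,lo,hi in(('y',(24,150,110),(34,255,255)),('b',(105,130,60),(125,255,255))):
        m=cv2.inRange(h,lo,hi);k,_,s,c=cv2.connectedComponentsWithStats(m)
        print(n,nm,[(s[i].tolist(),c[i].round(1).tolist()) for i in range(1,k) if s[i][4]>8])
E
```

```text
yel [551.68474086 233.24723457  83.        ] blue [575.84060533 153.97860194  83.        ] tube [ 507.70410569 -140.35828105  152.        ]
top y [([174, 203, 11, 11, 75], [178.9, 208.2])]
top b [([52, 72, 71, 61, 497], [93.4, 116.4]), ([201, 199, 8, 8, 40], [204.6, 202.5])]
scene y [([344, 194, 12, 11, 68], [349.3, 199.1])]
scene b [([359, 0, 8, 17, 82], [362.3, 5.9]), ([370, 0, 40, 22, 755], [389.2, 10.4]), ([495, 0, 17, 21, 267], [504.7, 8.4]), ([316, 201, 11, 11, 70], [320.6, 206.7]), ([463, 325, 44, 59, 713], [483.6, 356.5])]
```

View pics/t1.png

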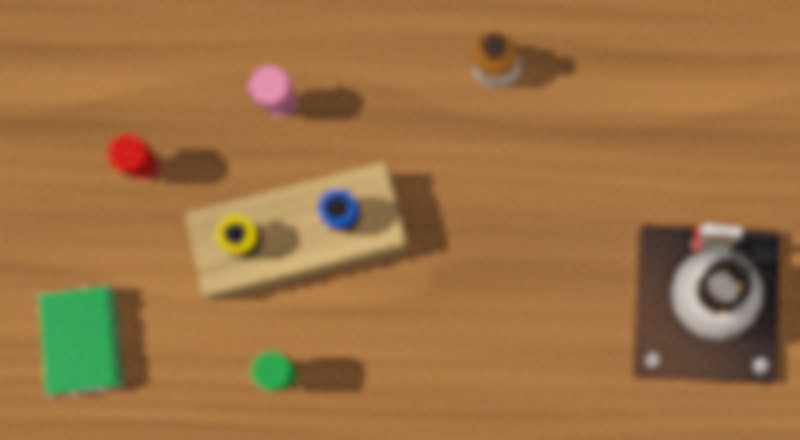

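View pics/s1.png

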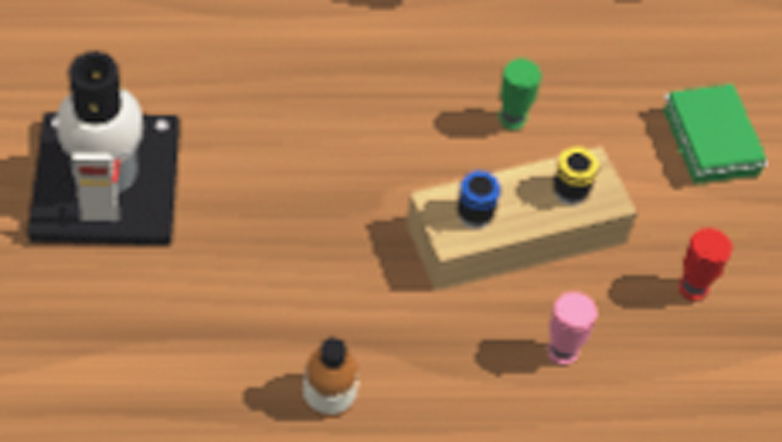

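Run:
```python
from h import *
def tri(a,b):
    C1,C2=cam('top'),cam('scene'); d1,d2=ray(C1,a),ray(C2,b)
    A=np.stack([d1,-d2],1);s=np.linalg.lstsq(A,C2[5]-C1[5],rcond=None)[0]
    p,q=C1[5]+d1*s[0],C2[5]+d2*s[1];return ((p+q)/2).round(1),(p-q).round(1)
print('y',tri((179,208.5),(349.5,197.5)),back(cam('top'),(179,208.5),83),back(cam('scene'),(349.6,197.7),83))
print('b',tri((204.7,202.3),(321,205.5)))
print('tube',tri((300.7,222),(207.9,171.2)),back(cam('top'),(300.7,222),152),back(cam('scene'),(207.9,171.2),152))
st=env.state();M=R.from_euler('xyz',st['ee_rot'],degrees=True).as_matrix();print(M.round(3),st['time_s'])
# reck corners
for c in [(186,212),(384,162),(404,242),(205,298)]:print(back(cam('top'),(120+c[0]/4,150+c[1]/4),45).round(1))
```

```text
y (array([553.8, 239. ,  80.3]), array([-0.2, -3.5, -0.8])) [553.25026387 236.55737689  83.        ] [556.33291108 240.2771337   83.        ]
b (array([576.4, 158.7,  75. ]), array([-0.2, -5.1, -0.8]))
tube (array([ 509. , -145.2,  141.7]), array([-0. , -3. ,  0.3])) [ 507.78634259 -145.455508    152.        ] [ 517.84882221 -142.4725371   152.        ]
[[-0.001  0.397  0.918]
 [-0.001  0.918 -0.397]
 [-1.    -0.001 -0.   ]] 0.15
[576.9 287.6  45. ]
[622.1 124.5  45. ]
[554.9 105.3  45. ]
[505.6 267.2  45. ]
```

```bash
cat >> h.py <<'E'
def go(target,yaw=None):
    "shift in tool axes (cm) from measured pose to target, plus turn units to tool-y angle yaw"
    st=env.state();M=R.from_euler('xyz',st['ee_rot'],degrees=True).as_matrix()
    d=np.array(target)-st['ee_pos'];a=np.degrees(np.arctan2(M[1,1],M[0,1]))
    print('pos',st['ee_pos'].round(2),'yaw_y',a.round(2),'tilt',M[:,0].round(4),'F',st['force'].round(2),'w',round(st['gripper_width'],1),'t',st['time_s'])
    print('shift cm',(M.T@d/10).round(3),'turn', None if yaw is None else round(-((yaw-a+90)%180-90)/6,3))
E
python3 -c "
from h import *
go([554.5,238.5,210],16)"
```

```text
pos [227.91 527.53 238.33] yaw_y 66.63 tilt [-6.0e-04 -1.2e-03 -1.0e+00] F [0.29 0.67 0.57] w 91.1 t 0.15
shift cm [  2.85  -13.576  41.444] turn 8.439
```

>>> jog_arm(
  plan=[0.1, -0.6, 1.7, 0, 0.2, -1.1, 3.4, 0, 0.2, -1.1, 3.4, 0, 0.2, -1.1, 3.4, 0, 0.2, -1.1, 3.4, 0, 0.2, -1.1, 3.4, 0, 0.2, -1.1, 3.4, 0, 0.2, -1.1, 3.4, 0, 0.2, -1.1, 3.4, 0, 0.2, -1.1, 3.4, 0, 0.2, -1.1, 3.4, 0, 0.2, -1.1, 3.4, 0],
  claw=6.5,
)

```text
time_s: 1.15
ee_pos: [537.6, 254.7, 215.6]
ee_rot: [-153.5, 90.0, -176.8]
force: [-0.4, -0.3, -0.1]
gripper_width: 64.8
```

>>> jog_arm(
  plan=[0.3, -0.4, 2.4, 0.5, 0, 0, 0, 1, 0, 0, 0, 1, 0, 0, 0, 1, 0, 0, 0, 1, 0, 0, 0, 1, 0, 0, 0, 1, 0, 0, 0, 1, 0, 0, 0, 0.94, 0, 0, 0, 0, 0, 0, 0, 0],
)

```text
time_s: 2.07
ee_pos: [556.9, 243.0, 212.7]
ee_rot: [-90.9, 90.0, -164.8]
force: [0.4, -0.6, 0.3]
gripper_width: 65.1
```

Run:
```python
from h import *
go([554.5,238.5,210],16)
cv2.imwrite('pics/w1.png',env.grab_frame('wrist')[:,:,::-1])
C=cam('wrist',env.state());print(proj(C,[[554.5,238.5,83],[554.5,238.5,51]]))
```

```text
pos [556.93 242.96 212.69] yaw_y 16.14 tilt [-5.e-04 -1.e-04 -1.e+00] F [ 0.44 -0.61  0.26] w 65.1 t 2.0667
shift cm [ 0.269 -0.357  0.361] turn 0.023
[[249.58482895 191.34162684]
 [249.94421969 183.53782856]]
```

View pics/w1.png

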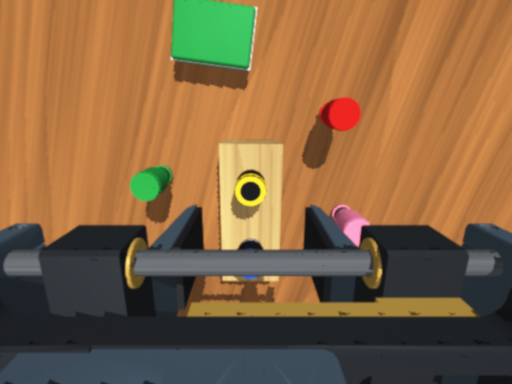

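The wrist view shows the yellow ring centred at about (250,189), between the fingers and aligned with the rack. I'll refine that.

Run:
```python
from h import *
I=cv2.imread('pics/w1.png');h=cv2.cvtColor(I,cv2.COLOR_BGR2HSV);m=cv2.inRange(h,(22,150,100),(35,255,255))
m[:150]=0;m[220:]=0;m[:,:220]=0;m[:,290:]=0
p=np.argwhere(m)[:,::-1].astype(np.float32);e=cv2.fitEllipse(cv2.convexHull(p));print(e)
st=env.state();C=cam('wrist',st);b=back(C,e[0],83);print(b)
go([b[0],b[1],79],16)
print([back(C,q,45).round(1) for q in ((219,142),(283,143))])
```

```text
((250.0371551513672, 189.36085510253906), (32.39415740966797, 33.9425163269043), 14.5677490234375)
[554.36598256 240.61278178  83.        ]
pos [556.95 242.97 212.74] yaw_y 16.13 tilt [-4.e-04 -1.e-04 -1.e+00] F [0.69 0.37 0.27] w 64.7 t 2.1167
shift cm [13.375 -0.308  0.154] turn 0.022
[array([509.5, 272.6,  45. ]), array([576.9, 291.1,  45. ])]
```

>>> jog_arm(
  plan=[1, -0.15, 0.1, 0, 2, -0.15, 0.05, 0, 2, 0, 0, 0, 2, 0, 0, 0, 2, 0, 0, 0, 1, 0, 0, 0, 0, 0, 0, 0],
  claw=6.5,
)

```text
time_s: 2.7
ee_pos: [552.8, 240.0, 109.9]
ee_rot: [-84.3, 89.7, -158.3]
force: [0.9, -0.8, -0.2]
gripper_width: 65.0
```

Run:
```python
from h import *
cv2.imwrite('pics/w2.png',env.grab_frame('wrist')[:,:,::-1])
go([554.4,240.4,79],16)
C=cam('wrist',env.state());print(proj(C,[[554.4,240.4,83]]))
```

```text
pos [553.84 240.41 111.71] yaw_y 16.03 tilt [-0.0026 -0.001  -1.    ] F [ 0.38 -0.39 -0.17] w 65.2 t 2.75
shift cm [3.271 0.062 0.016] turn 0.005
[[254.00591763 227.86182505]]
```

View pics/w2.png

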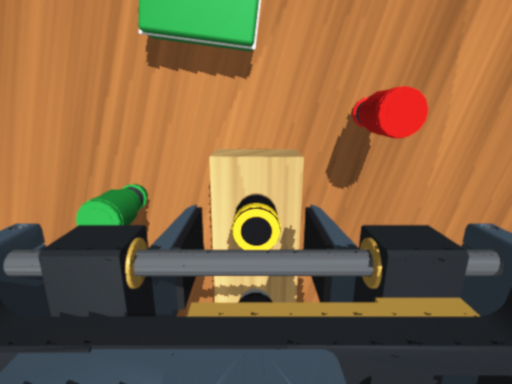

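The head top sits at (256,229) between the pads, against a prediction of (254,228). I'll descend and grip.

>>> jog_arm(
  plan=[1, 0.05, 0, 0, 1, 0, 0, 0, 0.8, 0, 0, 0, 0.4, 0, 0, 0, 0, 0, 0, 0, 0, 0, 0, 0],
)

```text
time_s: 3.25
ee_pos: [555.1, 240.9, 80.8]
ee_rot: [-108.5, 90.0, 177.5]
force: [-0.4, -0.1, -0.3]
gripper_width: 64.8
```

>>> jog_arm(
  plan=[0, 0, 0, 0, 0, 0, 0, 0, 0, 0, 0, 0, 0, 0, 0, 0, 0, 0, 0, 0, 0, 0, 0, 0, 0, 0, 0, 0, 0, 0, 0, 0],
  claw=2.5,
  newtons=50,
)

```text
time_s: 3.92
ee_pos: [555.2, 240.9, 81.1]
ee_rot: [105.5, 90.0, 31.5]
force: [-0.6, 0.3, 1.4]
gripper_width: 30.9
```

Run:
```python
from h import *
go([554.4,240.4,79],16)
```

```text
pos [555.16 240.93  81.13] yaw_y 15.99 tilt [ 3.e-04  2.e-04 -1.e+00] F [-0.59  0.28  1.42] w 30.9 t 3.9167
shift cm [ 0.213 -0.088  0.03 ] turn -0.001
```

>>> jog_arm(
  plan=[-0.5, 0, 0, 0, -1, 0, 0, 0, -2, 0, 0, 0, -2, 0, 0, 0, -2, 0, 0, 0, -2, 0, 0, 0, -2, 0, 0, 0, -2, 0, 0, 0, -2, 0, 0, 0, -2, 0, 0, 0, -1, 0, 0, 0, 0, 0, 0, 0],
)

```text
time_s: 4.92
ee_pos: [556.1, 241.3, 269.2]
ee_rot: [97.4, 89.7, 23.4]
force: [-0.5, -0.3, -0.4]
gripper_width: 30.8
```

Run:
```python
from h import *
cv2.imwrite('pics/w3.png',env.grab_frame('wrist')[:,:,::-1])
crop(env.grab_frame('scene'),180,100,230,170,3.4,'pics/s3.png')
go([508.5,-143.5,265],16)
```

```text
pos [554.74 240.73 265.68] yaw_y 15.99 tilt [-4.e-04 -1.e-04 -1.e+00] F [-0.32 -0.85 -1.37] w 31.1 t 5.0167
shift cm [  0.074 -15.032  35.662] turn -0.001
```

View pics/w3.png

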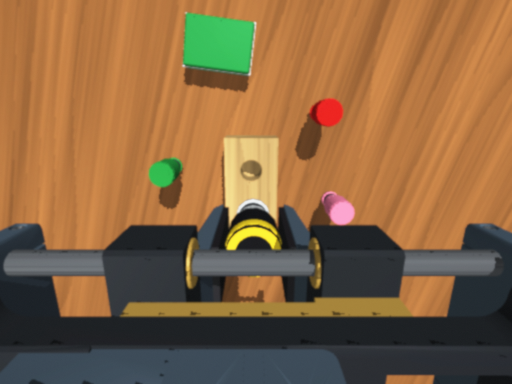

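View pics/s3.png

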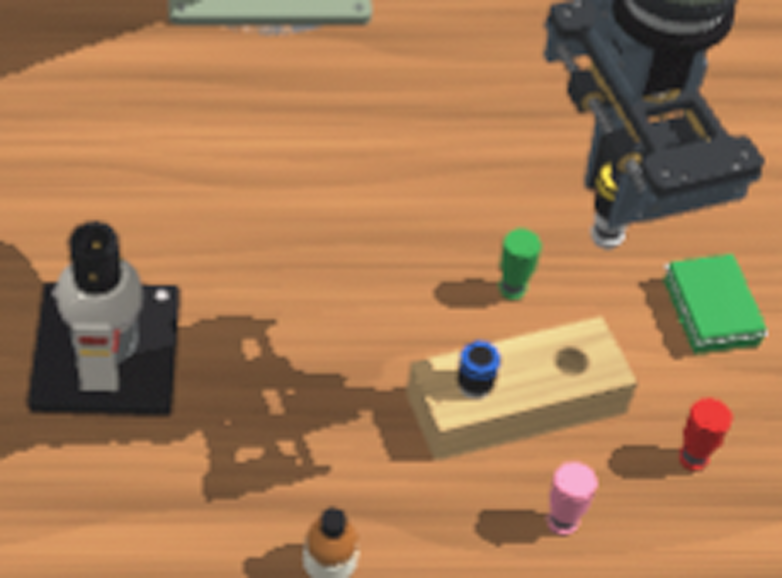

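The eyepiece is held: the rack hole at (250,170) is empty, and the yellow band and silver end show between the pads. Next I'll move past the tube so the wrist camera can see the mouth.

>>> jog_arm(
  plan=[-0.4, -0.5, 1.2, 0, -0.4, -1, 2.8, 0, -0.4, -1.2, 3.3, 0, -0.4, -1.2, 3.3, 0, -0.4, -1.2, 3.3, 0, -0.4, -1.2, 3.3, 0, -0.4, -1.2, 3.3, 0, -0.2, -1.2, 3.3, 0, 0, -1.2, 3.3, 0, 0, -1.2, 3.3, 0, 0, -1.2, 3.3, 0, 0, -1.2, 3.3, 0],
)

```text
time_s: 6.02
ee_pos: [525.6, -154.2, 294.8]
ee_rot: [-117.0, 89.8, 169.0]
force: [0.5, 0.9, -1.2]
gripper_width: 30.9
```

>>> jog_arm(
  plan=[0, -0.9, 2.5, 0, 0, -0.5, 1.5, 0, 0, -0.3, 1, 0, 0, 0, 0.5, 0, 0, 0, 0, 0, 0, 0, 0, 0, 0, 0, 0, 0],
)

```text
time_s: 6.6
ee_pos: [526.1, -208.5, 295.7]
ee_rot: [-164.0, 89.9, 122.1]
force: [-1.0, 0.1, 0.1]
gripper_width: 30.9
```

Run:
```python
from h import *
go([508.5,-143.5,265],16)
st=env.state();np.save('st4.npy',np.r_[st['ee_pos'],st['ee_rot']])
cv2.imwrite('pics/w4.png',env.grab_frame('wrist')[:,:,::-1])
C=cam('wrist',st);print(proj(C,[[508.5,-143.5,152]]))
```

```text
pos [ 526.06 -208.47  295.74] yaw_y 16.07 tilt [-5.e-04  8.e-04 -1.e+00] F [-0.96  0.07  0.11] w 30.9 t 6.6
shift cm [ 3.08   0.112 -6.727] turn 0.012
[[254.35320553 118.54675265]]
```

View pics/w4.png

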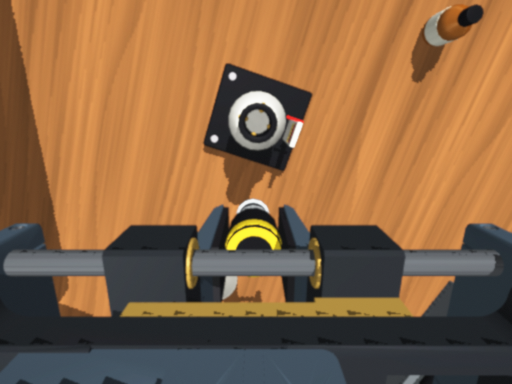

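Run:
```python
from h import *
I=cv2.imread('pics/w4.png')[:,:,::-1]
crop(I,210,70,95,105,5.5,'pics/w4a.png');crop(I,205,185,95,75,6,'pics/w4b.png')
s=np.load('st4.npy');C=cam('wrist',dict(ee_pos=s[:3],ee_rot=s[3:]))
b=back(C,(257.5,122),152);print(b)
```

```text
[ 512.42376208 -145.82482106  152.        ]
```

View pics/w4a.png

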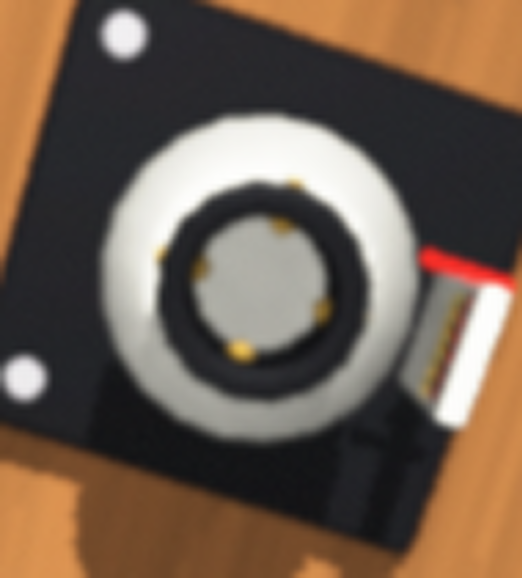

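View pics/w4b.png

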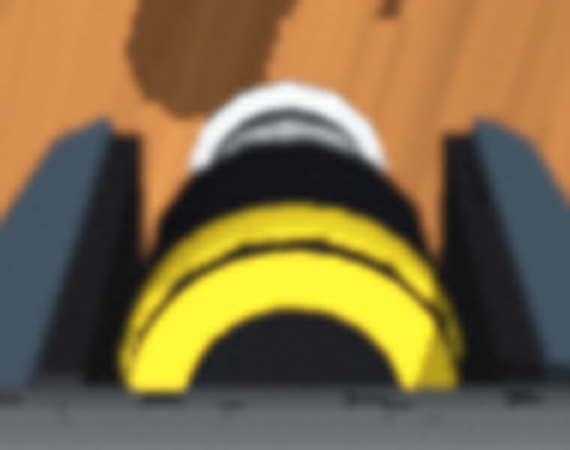

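Run:
```python
from h import *
s=np.load('st4.npy');S=dict(ee_pos=s[:3],ee_rot=s[3:]);C=cam('wrist',S)
print('tube',back(C,(258.1,122.5),152))
c=env.calibration('wrist');T=c['T_tool_cam'];Ct=(C[0],C[1],C[2],C[3],T[:3,:3],T[:3,3])
for z0 in(-2,-1,0,1,2):
  print(z0,proj(Ct,[[-2,0,z0-16],[66-36+36-36,0,z0-16],[66-4,0,z0-12.5],[66,0,z0-10.5]]).round(1).tolist())
print(proj(Ct,[[-2,-16,0],[-2,16,0]]).round(1).tolist())
```

```text
tube [ 513.13141457 -146.12281944  152.        ]
-2 [[253.1, 219.1], [253.1, 201.1], [253.1, 192.6], [253.1, 193.7]]
-1 [[253.1, 220.8], [253.1, 202.5], [253.1, 193.9], [253.1, 194.9]]
0 [[253.1, 222.6], [253.1, 204.0], [253.1, 195.2], [253.1, 196.2]]
1 [[253.1, 224.3], [253.1, 205.5], [253.1, 196.4], [253.1, 197.4]]
2 [[253.1, 226.0], [253.1, 206.9], [253.1, 197.7], [253.1, 198.6]]
[[224.3, 249.4], [281.8, 249.4]]
```

Run:
```python
from h import *
go([513.2,-144.8,226],16)
```

```text
pos [ 526.13 -208.46  295.88] yaw_y 16.08 tilt [-2.e-04  5.e-04 -1.e+00] F [ 0.31 -0.3  -1.71] w 31.0 t 6.65
shift cm [ 6.992  0.522 -6.471] turn 0.013
```

>>> jog_arm(
  plan=[0, 0.12, -1.3, 0, 0, 0.2, -2, 0, 0.5, 0.2, -2, 0, 1.5, 0, -1.17, 0, 1.8, 0, 0, 0, 1.8, 0, 0, 0, 0.9, 0, 0, 0, 0.4, 0, 0, 0, 0, 0, 0, 0, 0, 0, 0, 0],
)

```text
time_s: 7.48
ee_pos: [513.7, -145.7, 227.7]
ee_rot: [67.6, 89.9, -6.4]
force: [0.0, 0.3, -1.0]
gripper_width: 30.9
```

Run:
```python
from h import *
go([513.2,-144.8,226],16)
st=env.state();np.save('st5.npy',np.r_[st['ee_pos'],st['ee_rot']])
I=env.grab_frame('wrist');crop(I,130,100,250,180,3,'pics/w5.png')
I=env.grab_frame('scene');crop(I,150,100,120,130,4.5,'pics/s5.png')
I=env.grab_frame('top');crop(I,250,170,100,90,6,'pics/t5.png')
```

```text
pos [ 513.68 -145.75  227.67] yaw_y 16.01 tilt [ 1.2e-03 -1.0e-04 -1.0e+00] F [ 0.05  0.29 -1.03] w 30.9 t 7.4833
shift cm [ 0.167 -0.02  -0.105] turn 0.001
```

View pics/w5.png

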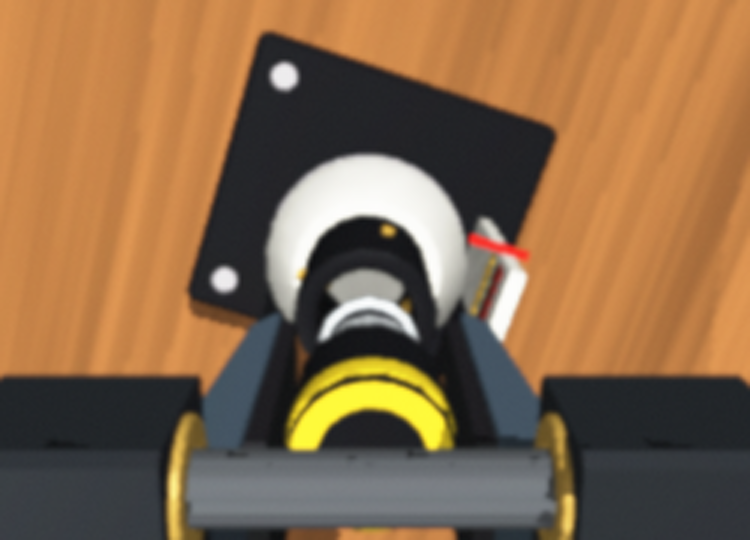

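View pics/s5.png

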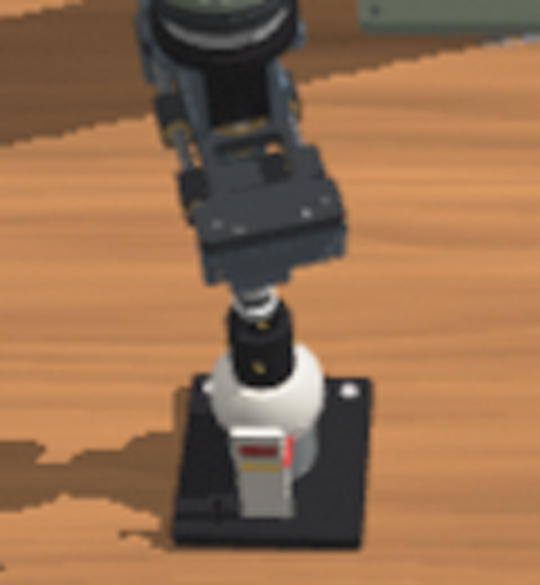

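```bash
python3 - <<'E'
from h import *
c=env.calibration('wrist');T=c['T_tool_cam'];f=cam('wrist',env.state());Ct=(*f[:4],T[:3,:3],T[:3,3])
for z in(-1,0,1,2,3): print(z,'rim outer/inner',proj(Ct,[[75.7,0,z-20],[75.7,0,z-13.5]])[:,1].round(1),'eyep top,under,bar',proj(Ct,[[-2,0,z-16],[30,0,z-16],[62,0,z-12.5]])[:,1].round(1))
print(proj(Ct,[[75.7,-20,1],[75.7,20,1],[30,-16,1],[30,16,1],[62,-12.5,1],[62,12.5,1]])[:,0].round(1))
E
python3 -c "
import cv2
I=cv2.imread('pics/w5.png')[200:460,250:490];cv2.imwrite('pics/w5b.png',cv2.resize(I,None,fx=2.3,fy=2.3))"
```

```text
-1 rim outer/inner [180.1 187.9] eyep top,under,bar [220.8 202.5 193.9]
0 rim outer/inner [181.3 189.1] eyep top,under,bar [222.6 204.  195.2]
1 rim outer/inner [182.5 190.3] eyep top,under,bar [224.3 205.5 196.4]
2 rim outer/inner [183.7 191.5] eyep top,under,bar [226.  206.9 197.7]
3 rim outer/inner [184.9 192.7] eyep top,under,bar [227.7 208.4 198.9]
[228.7 277.5 229.  277.1 236.9 269.2]
```

View pics/w5b.png

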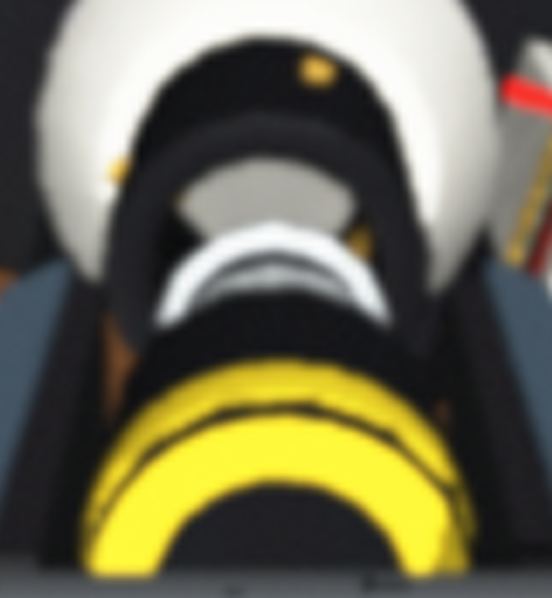

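Tube rim and barrel end line up sideways, both centred near 272 in the zoom. Along the tool's z the eyepiece is about 1 mm too far, so I'll correct that and start descending.

>>> jog_arm(
  plan=[0, 0, -0.08, 0, 0.4, 0, 0, 0, 0.4, 0, 0, 0, 0.4, 0, 0, 0, 0.3, 0, 0, 0, 0, 0, 0, 0, 0, 0, 0, 0],
  newtons=60,
)

```text
time_s: 8.22
ee_pos: [512.9, -145.1, 211.5]
ee_rot: [-130.9, 90.0, 155.1]
force: [0.3, -0.4, -1.2]
gripper_width: 30.6
```

Run:
```python
from h import *
go([513.2,-144.8,182],16)
st=env.state()
I=env.grab_frame('wrist');crop(I,130,100,250,180,3,'pics/w6.png')
```

```text
pos [ 512.87 -145.1   211.55] yaw_y 15.99 tilt [-7.e-04  3.e-04 -1.e+00] F [ 0.32 -0.42 -1.18] w 30.6 t 8.2167
shift cm [ 2.955  0.042 -0.018] turn -0.001
```

View pics/w6.png

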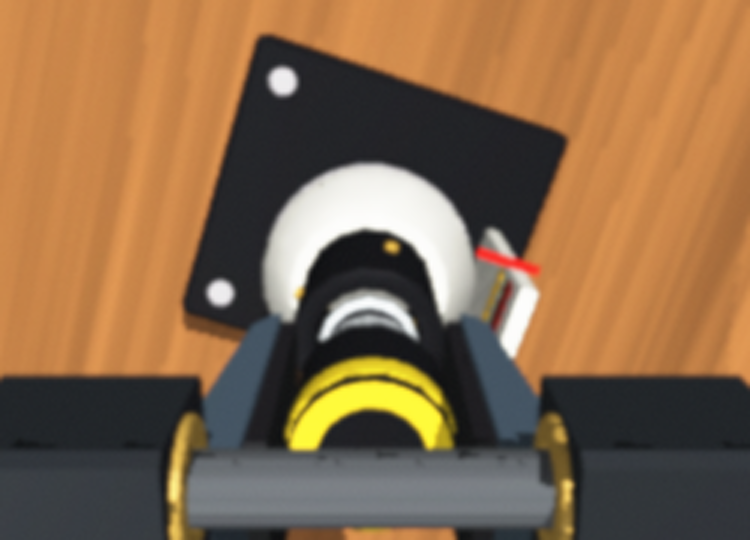

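The end has entered the bore and the force is still only about the eyepiece's weight. I'll carry on down slowly.

>>> jog_arm(
  plan=[0.2, 0, 0, 0, 0.2, 0, 0, 0, 0.2, 0, 0, 0, 0.2, 0, 0, 0, 0, 0, 0, 0, 0, 0, 0, 0],
)

```text
time_s: 8.77
ee_pos: [512.9, -145.1, 203.7]
ee_rot: [-135.7, 90.0, 150.3]
force: [0.3, -0.4, -0.1]
gripper_width: 31.1
```

>>> jog_arm(
  plan=[0.2, 0, 0, 0, 0.2, 0, 0, 0, 0, 0, 0, 0, 0, 0, 0, 0],
)

```text
time_s: 9.1
ee_pos: [512.9, -145.1, 199.8]
ee_rot: [-140.2, 90.0, 145.8]
force: [-0.4, -0.0, -1.3]
gripper_width: 30.9
```

>>> jog_arm(
  plan=[0.1, 0, 0, 0, 0.1, 0, 0, 0, 0, 0, 0, 0, 0, 0, 0, 0],
)

```text
time_s: 9.43
ee_pos: [513.0, -145.1, 197.8]
ee_rot: [-149.3, 90.0, 136.7]
force: [-0.3, -0.5, -2.4]
gripper_width: 30.9
```

>>> jog_arm(
  plan=[0.1, 0, 0, 0, 0.1, 0, 0, 0, 0, 0, 0, 0, 0, 0, 0, 0],
)

```text
time_s: 9.77
ee_pos: [513.0, -145.1, 195.9]
ee_rot: [-157.9, 90.0, 128.1]
force: [0.2, 0.1, -0.5]
gripper_width: 30.8
```

>>> jog_arm(
  plan=[0.1, 0, 0, 0, 0.1, 0, 0, 0, 0, 0, 0, 0, 0, 0, 0, 0],
)

```text
time_s: 10.1
ee_pos: [512.9, -145.1, 193.9]
ee_rot: [-121.3, 90.0, 164.7]
force: [-0.3, -0.1, -0.5]
gripper_width: 31.1
```

>>> jog_arm(
  plan=[0.1, 0, 0, 0, 0, 0, 0, 0, 0, 0, 0, 0],
)

```text
time_s: 10.35
ee_pos: [512.9, -145.2, 193.1]
ee_rot: [-77.0, 90.0, -151.0]
force: [-1.0, -0.5, 1.5]
gripper_width: 30.8
```

>>> jog_arm(
  plan=[0.1, 0, 0, 0, 0, 0, 0, 0, 0, 0, 0, 0],
)

```text
time_s: 10.6
ee_pos: [513.0, -145.2, 192.2]
ee_rot: [38.8, 90.0, -35.2]
force: [-2.0, 0.3, 2.7]
gripper_width: 31.1
```

>>> jog_arm(
  plan=[0.1, 0, 0, 0, 0, 0, 0, 0, 0, 0, 0, 0],
)

```text
time_s: 10.85
ee_pos: [513.0, -145.2, 191.2]
ee_rot: [59.2, 90.0, -14.8]
force: [-2.4, -0.0, 5.0]
gripper_width: 30.9
```

>>> jog_arm(
  plan=[0.1, 0, 0, 0, 0, 0, 0, 0, 0, 0, 0, 0],
)

```text
time_s: 11.1
ee_pos: [513.1, -145.2, 190.3]
ee_rot: [60.0, 90.0, -14.0]
force: [-2.9, -0.2, 5.1]
gripper_width: 30.8
```

>>> jog_arm(
  plan=[0.1, -0.04, 0, 0, 0, 0, 0, 0, 0, 0, 0, 0],
)

```text
time_s: 11.35
ee_pos: [513.1, -145.3, 189.4]
ee_rot: [67.3, 89.9, -6.7]
force: [-1.6, 1.1, 4.4]
gripper_width: 30.9
```

>>> jog_arm(
  plan=[0.1, 0, 0, 0, 0, 0, 0, 0, 0, 0, 0, 0],
)

```text
time_s: 11.6
ee_pos: [513.1, -145.3, 188.4]
ee_rot: [70.0, 89.9, -4.0]
force: [-2.3, 0.5, 5.6]
gripper_width: 31.3
```

>>> jog_arm(
  plan=[0.1, 0, 0, 0, 0, 0, 0, 0, 0, 0, 0, 0],
)

```text
time_s: 11.85
ee_pos: [513.2, -145.2, 187.6]
ee_rot: [72.9, 89.9, -1.1]
force: [-1.7, 0.7, 7.2]
gripper_width: 31.1
```

>>> jog_arm(
  plan=[0.1, -0.03, 0, 0, 0, 0, 0, 0, 0, 0, 0, 0],
)

```text
time_s: 12.1
ee_pos: [513.1, -145.4, 186.9]
ee_rot: [69.4, 89.9, -4.6]
force: [-1.9, 0.2, 7.2]
gripper_width: 30.8
```

>>> jog_arm(
  plan=[0.1, 0, 0, 0, 0, 0, 0, 0, 0, 0, 0, 0],
)

```text
time_s: 12.35
ee_pos: [513.4, -145.5, 186.0]
ee_rot: [63.9, 89.8, -10.1]
force: [-1.9, -0.5, 7.1]
gripper_width: 31.1
```

Run:
```python
from h import *
go([513.2,-144.8,182],16)
I=env.grab_frame('wrist');crop(I,130,100,250,180,3,'pics/w7.png')
I=env.grab_frame('scene');crop(I,150,100,120,130,4.5,'pics/s7.png')
```

```text
pos [ 513.43 -145.49  186.  ] yaw_y 16.0 tilt [ 3.3e-03 -6.0e-04 -1.0e+00] F [-1.88 -0.51  7.15] w 31.1 t 12.35
shift cm [ 0.399 -0.005 -0.073] turn -0.0
```

View pics/w7.png

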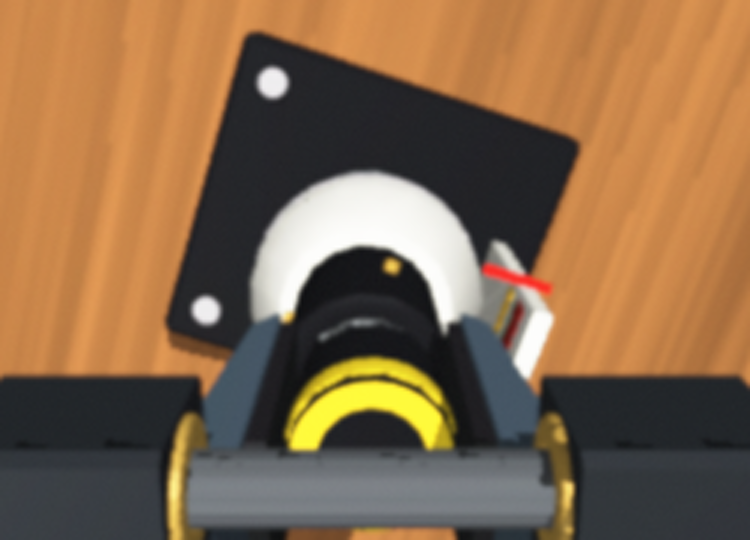

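View pics/s7.png

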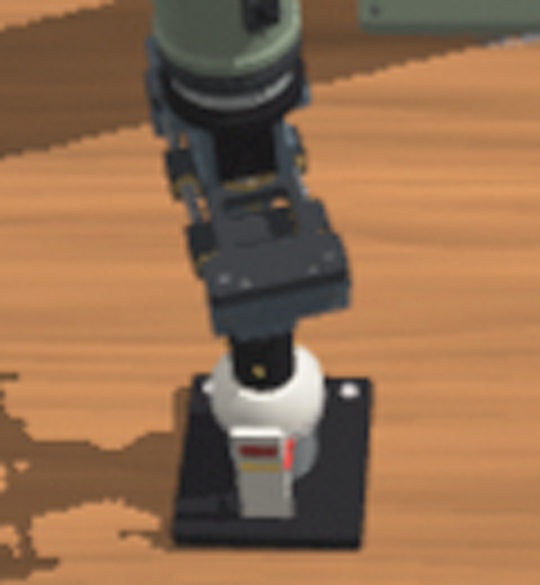

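A few mm of silver barrel still show above the mouth, and the force is steady at about 7–8 N. I'll keep going.

>>> jog_arm(
  plan=[0.1, -0.03, 0, 0, 0, 0, 0, 0, 0, 0, 0, 0],
)

```text
time_s: 12.7
ee_pos: [513.5, -145.6, 185.3]
ee_rot: [66.9, 89.8, -7.1]
force: [-0.7, 1.0, 8.5]
gripper_width: 31.0
```

>>> jog_arm(
  plan=[0.1, 0, 0, 0, 0, 0, 0, 0, 0, 0, 0, 0],
)

```text
time_s: 12.95
ee_pos: [512.3, -145.3, 182.4]
ee_rot: [101.8, 90.0, 27.8]
force: [-0.2, -0.7, -0.9]
gripper_width: 30.9
```

>>> jog_arm(
  plan=[0.1, 0, 0, 0, 0, 0, 0, 0, 0, 0, 0, 0],
)

```text
time_s: 13.2
ee_pos: [512.3, -145.4, 181.7]
ee_rot: [111.9, 90.0, 37.9]
force: [0.2, 0.0, 0.6]
gripper_width: 31.3
```

>>> jog_arm(
  plan=[0.1, 0, 0, 0, 0, 0, 0, 0, 0, 0, 0, 0],
)

```text
time_s: 13.45
ee_pos: [512.3, -145.4, 181.2]
ee_rot: [78.8, 90.0, 4.8]
force: [0.3, 1.3, 2.3]
gripper_width: 31.1
```

The force dropped from 8.5 N to about 0, so it has snapped in. I'll press a little more to seat the head.

>>> jog_arm(
  plan=[0.1, 0, 0, 0, 0, 0, 0, 0, 0, 0, 0, 0],
)

```text
time_s: 13.7
ee_pos: [512.3, -145.4, 180.5]
ee_rot: [73.1, 89.9, -0.9]
force: [-0.6, 0.4, 5.3]
gripper_width: 31.1
```

>>> jog_arm(
  plan=[0.1, 0, 0, 0, 0, 0, 0, 0, 0, 0, 0, 0],
)

```text
time_s: 13.95
ee_pos: [512.3, -145.4, 179.9]
ee_rot: [69.7, 89.9, -4.3]
force: [-0.7, 1.5, 8.0]
gripper_width: 30.8
```

Run:
```python
from h import *
go([513.2,-144.8,182],16)
I=env.grab_frame('wrist');crop(I,130,100,250,180,3,'pics/w8.png')
```

```text
pos [ 512.32 -145.41  179.88] yaw_y 15.99 tilt [ 1.3e-03 -1.0e-04 -1.0e+00] F [-0.72  1.51  7.96] w 30.8 t 13.95
shift cm [-0.212  0.101 -0.035] turn -0.001
```

View pics/w8.png

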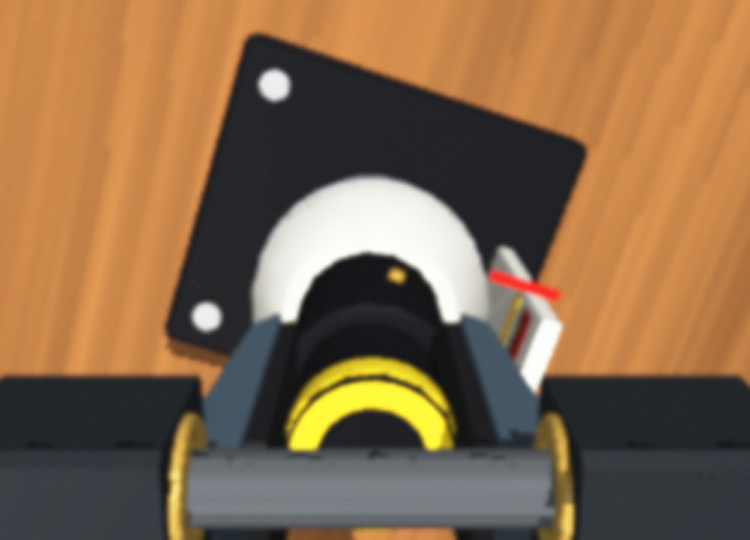

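No silver is visible and the head rests on the tube, with the force rising at about the gauge's rate. Now the pull, ramped in small steps.

>>> jog_arm(
  plan=[-0.1, 0, 0, 0, -0.1, 0, 0, 0, -0.1, 0, 0, 0, 0, 0, 0, 0, 0, 0, 0, 0],
)

```text
time_s: 14.42
ee_pos: [512.2, -145.4, 181.7]
ee_rot: [105.8, 90.0, 31.8]
force: [1.0, 1.0, 1.3]
gripper_width: 30.8
```

>>> jog_arm(
  plan=[-0.1, 0, 0, 0, 0, 0, 0, 0, 0, 0, 0, 0],
)

```text
time_s: 14.67
ee_pos: [512.1, -145.4, 182.5]
ee_rot: [-132.7, 90.0, 153.3]
force: [1.5, 0.3, -1.5]
gripper_width: 30.7
```

>>> jog_arm(
  plan=[-0.05, 0, 0, 0, 0, 0, 0, 0, 0, 0, 0, 0],
)

```text
time_s: 14.92
ee_pos: [512.1, -145.4, 183.3]
ee_rot: [-135.9, 90.0, 150.1]
force: [2.0, -0.5, -3.6]
gripper_width: 31.2
```

>>> jog_arm(
  plan=[-0.05, 0, 0, 0, 0, 0, 0, 0, 0, 0, 0, 0],
)

```text
time_s: 15.17
ee_pos: [512.0, -145.4, 183.9]
ee_rot: [137.1, 90.0, 63.1]
force: [1.4, 0.0, -2.8]
gripper_width: 31.0
```

>>> jog_arm(
  plan=[-0.1, 0, 0, 0, 0, 0, 0, 0, 0, 0, 0, 0],
)

```text
time_s: 15.42
ee_pos: [512.0, -145.4, 184.7]
ee_rot: [-143.8, 90.0, 142.2]
force: [2.5, 0.2, -4.7]
gripper_width: 31.3
```

>>> jog_arm(
  plan=[-0.05, 0, 0, 0, 0, 0, 0, 0, 0, 0, 0, 0],
)

```text
time_s: 15.67
ee_pos: [512.0, -145.4, 185.2]
ee_rot: [-137.8, 90.0, 148.2]
force: [3.2, 0.2, -6.3]
gripper_width: 31.2
```

>>> jog_arm(
  plan=[-0.05, 0, 0, 0, 0, 0, 0, 0, 0, 0, 0, 0],
)

```text
time_s: 15.92
ee_pos: [511.9, -145.4, 185.7]
ee_rot: [-138.1, 90.0, 147.9]
force: [3.3, -0.2, -8.1]
gripper_width: 31.0
```

>>> jog_arm(
  plan=[-0.04, 0.03, 0, 0, 0, 0, 0, 0, 0, 0, 0, 0],
)

```text
time_s: 16.17
ee_pos: [512.0, -145.3, 186.0]
ee_rot: [-118.0, 89.9, 168.0]
force: [2.5, -0.7, -9.2]
gripper_width: 30.8
```

>>> jog_arm(
  plan=[-0.03, 0.02, 0, 0, 0, 0, 0, 0, 0, 0, 0, 0],
)

```text
time_s: 16.42
ee_pos: [512.1, -145.3, 186.3]
ee_rot: [-114.2, 89.9, 171.8]
force: [0.7, -0.2, -10.3]
gripper_width: 30.7
```

Run:
```python
from h import *
F=[];P=[]
for i in range(5):
    s=env.state();F.append(s['force']);P.append(s['ee_pos'])
    I=env.grab_frame('wrist' if i==0 else 'scene')
    if i==0: crop(I,130,100,250,180,3,'pics/w9.png')
print(np.round(F,1),np.mean(F,0),np.mean(P,0),env.state()['time_s'])
```

```text
[[  0.7  -0.2 -10.3]
 [  1.4  -1.  -10.7]
 [  2.1  -1.1 -10.4]
 [  1.   -0.4 -10.3]
 [  0.6  -1.1 -10.1]] [  1.16821068  -0.76414479 -10.35300988] [ 512.07898234 -145.27117998  186.34913538] 16.6667
```

View pics/w9.png

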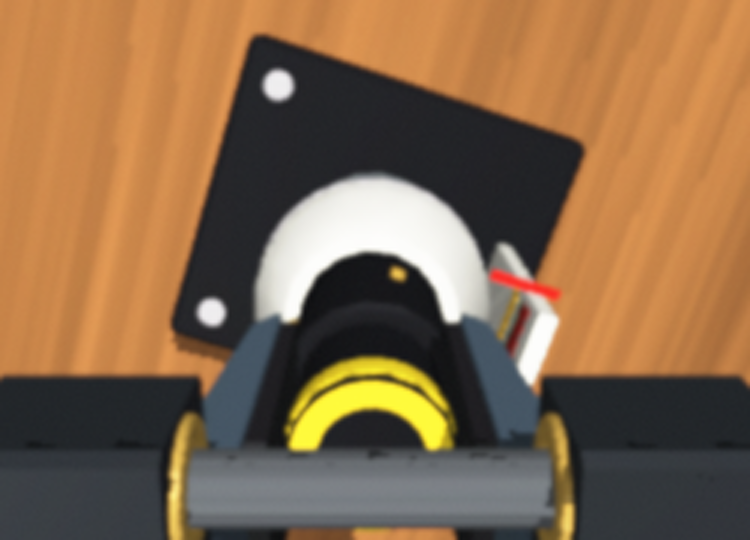

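The reading is about -10.35 N, of which roughly 0.9 N is the eyepiece's weight. One small nudge, then hold.

>>> jog_arm(
  plan=[-0.012, 0.01, 0, 0, 0, 0, 0, 0, 0, 0, 0, 0, 0, 0, 0, 0, 0, 0, 0, 0, 0, 0, 0, 0, 0, 0, 0, 0, 0, 0, 0, 0, 0, 0, 0, 0, 0, 0, 0, 0, 0, 0, 0, 0, 0, 0, 0, 0],
)

```text
time_s: 17.67
ee_pos: [512.4, -145.2, 186.7]
ee_rot: [-134.8, 90.0, 151.2]
force: [-0.1, -0.8, -10.8]
gripper_width: 31.4
```

>>> jog_arm(
  plan=[0, 0, 0, 0, 0, 0, 0, 0, 0, 0, 0, 0, 0, 0, 0, 0, 0, 0, 0, 0, 0, 0, 0, 0, 0, 0, 0, 0, 0, 0, 0, 0, 0, 0, 0, 0, 0, 0, 0, 0, 0, 0, 0, 0, 0, 0, 0, 0],
)

```text
time_s: 18.67
ee_pos: [512.5, -145.2, 186.7]
ee_rot: [-136.0, 90.0, 150.0]
force: [-2.1, -0.3, -10.0]
gripper_width: 31.3
```

Run:
```python
from h import *
F=[];P=[]
for i in range(4):
    s=env.state();F.append(s['force']);P.append(s['ee_pos']);I=env.grab_frame('scene')
crop(I,150,100,120,130,4.5,'pics/s10.png')
print(np.mean(F,0),np.mean(P,0),env.state()['time_s'])
```

```text
[ -1.57380707  -0.53023002 -10.07798649] [ 512.50966408 -145.2279733   186.71698475] 18.8667
```

View pics/s10.png

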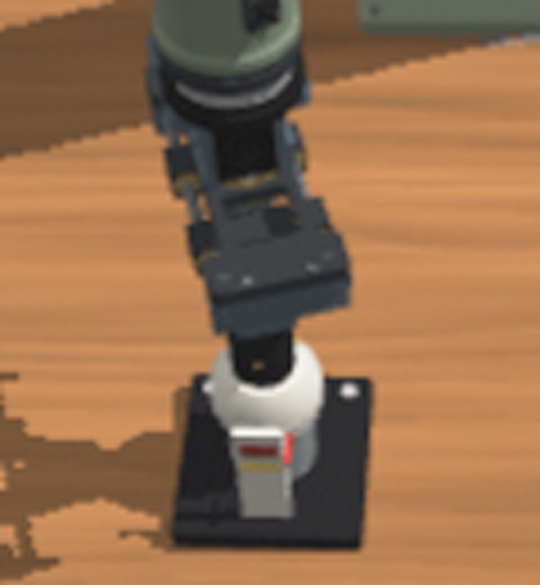

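Held at about 10 N for 2.4 s without letting go. Now press it back home and release.

>>> jog_arm(
  plan=[0.1, -0.01, 0, 0, 0.1, 0, 0, 0, 0.1, 0, 0, 0, 0.1, 0, 0, 0, 0.1, 0, 0, 0, 0.1, 0, 0, 0, 0, 0, 0, 0, 0, 0, 0, 0],
)

```text
time_s: 19.53
ee_pos: [513.2, -145.5, 181.6]
ee_rot: [58.2, 89.9, -15.8]
force: [-1.2, -0.3, 1.4]
gripper_width: 30.9
```

>>> jog_arm(
  plan=[0.1, 0, 0, 0, 0, 0, 0, 0, 0, 0, 0, 0],
)

```text
time_s: 19.78
ee_pos: [513.2, -145.5, 180.6]
ee_rot: [59.2, 89.9, -14.9]
force: [-1.6, 0.4, 4.7]
gripper_width: 31.2
```

>>> jog_arm(
  plan=[0.07, 0, 0, 0, 0, 0, 0, 0, 0, 0, 0, 0],
)

```text
time_s: 20.03
ee_pos: [513.2, -145.5, 180.1]
ee_rot: [58.9, 89.9, -15.1]
force: [-3.3, -0.3, 7.0]
gripper_width: 31.3
```

>>> jog_arm(
  plan=[-0.1, 0, 0, 0, 0, 0, 0, 0, 0, 0, 0, 0],
)

```text
time_s: 20.28
ee_pos: [513.2, -145.5, 180.5]
ee_rot: [60.1, 89.9, -13.9]
force: [-0.2, -0.5, 4.9]
gripper_width: 31.0
```

>>> jog_arm(
  plan=[0, 0, 0, 0, 0, 0, 0, 0, 0, 0, 0, 0, 0, 0, 0, 0, 0, 0, 0, 0, 0, 0, 0, 0],
  claw=6.5,
)

```text
time_s: 20.78
ee_pos: [512.5, -145.2, 179.8]
ee_rot: [-147.6, 90.0, 138.4]
force: [-0.4, 0.4, -0.4]
gripper_width: 64.8
```

>>> jog_arm(
  plan=[-0.5, 0, 0, 0, -1, 0, 0, 0, -2, 0, 0, 0, -2, 0, 0, 0, -2, 0, 0, 0, -2, 0, 0, 0, -2, 0, 1, 0, -1, 0, 2, 0, 0, 0, 2, 0, 0, 0, 2, 0, 0, 0, 0, 0, 0, 0, 0, 0],
)

```text
time_s: 21.78
ee_pos: [531.8, -213.0, 305.6]
ee_rot: [116.2, 90.0, 42.1]
force: [0.3, 0.6, -0.0]
gripper_width: 65.0
```

Run:
```python
from h import *
go([513.2,-144.8,182],16)
st=env.state();I=env.grab_frame('wrist');cv2.imwrite('pics/w11.png',I[:,:,::-1])
C=cam('wrist',st)
print(proj(C,[[513,-146,184]]))
I=env.grab_frame('scene');crop(I,150,100,250,170,3.2,'pics/s11.png')
I=env.grab_frame('top');crop(I,150,150,180,110,4,'pics/t11.png')
```

```text
pos [ 531.82 -213.03  305.56] yaw_y 15.91 tilt [ 4.e-04  4.e-04 -1.e+00] F [ 0.27  0.65 -0.02] w 65.0 t 21.7833
shift cm [12.358  0.074 -7.069] turn -0.014
[[253.43490969 116.42925451]]
```

View pics/w11.png

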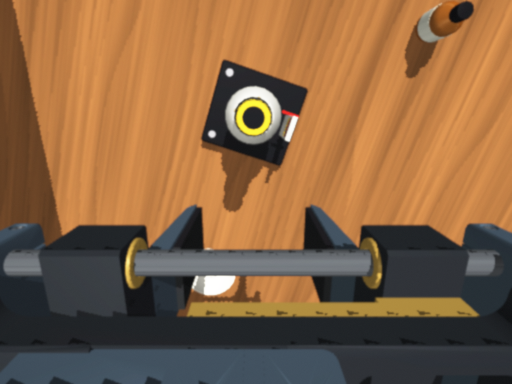

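View pics/s11.png

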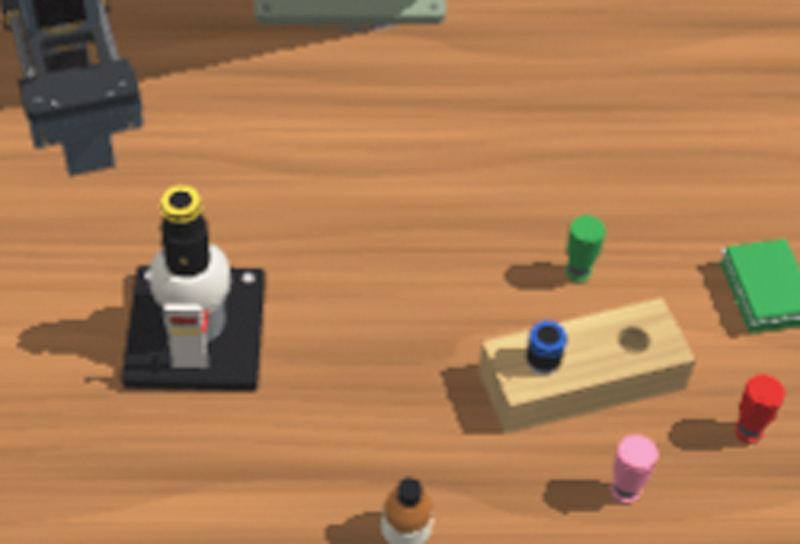

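Run:
```python
from h import *
I=env.grab_frame('scene');crop(I,180,145,60,85,7,'pics/s12.png')
C=cam('scene');C0=back(C,(150+181/3.2,100+199/3.2),184);print(C0, proj(C,[[513,-146,184],[513,-146,186]]))
```

```text
[ 514.10617715 -143.79066508  184.        ] [[205.73317867 161.86893112]
 [205.67397172 161.36197803]]
```

View pics/s12.png

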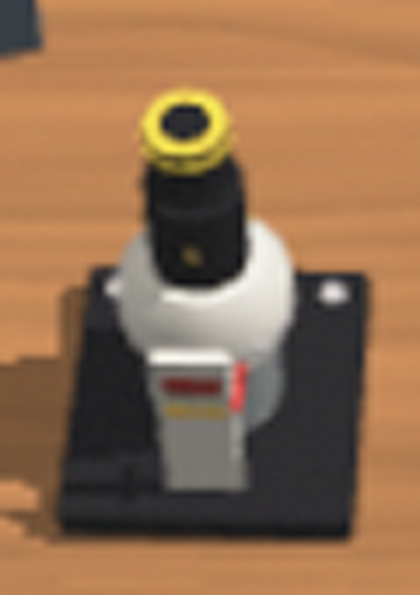

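The head sits straight on the tube with no silver gap, and the robot is clear. Handing in.

```bash
python3 -c "
from workcell import env
print(env.job_done(),env.state()['time_s'])"
```

```text
the job is handed in; nothing more can be done
the job is handed in; nothing more can be done
```

The yellow-banded eyepiece is snapped into the tube, has passed the pull test, and was left fully home. I handed the job in at about 22 s of robot time.

- **Pressing in:** It snapped in at about 8.5 N, when the force dropped to about zero. I then seated the head at about 8 N.
- **Pull test:** I held a steady upward pull for about 2.4 s. The wrist read 10–10.8 N, about 0.9 N of which I put down to the eyepiece's weight, so the gauge itself saw roughly 9–10 N. The highest reading was 10.8 N, and it did not let go.
- **Leaving it home:** I pressed it home again at 7 N, eased to 5 N, opened the fingers and moved clear.

**Last checks:** The wrist and scene pictures show the head sitting straight on the tube with no silver barrel showing. The blue spare is still in its hole and nothing else appears moved. The gripper was well clear, with wrist force near zero.

**Limits of the checks:**
- **Gauge pointer:** It was too small in the pictures to read, so the forces come from the wrist sensor, which varies by about 1 N.
- **Creep:** The tool rose about 0.35 mm during the hold.
- **Side forces:** There were up to about 3 N of sideways force while pressing and pulling.

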